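# Lock the tamper into its click dock

### The job

Lock the coffee tamper into its counter dock: set it upright on the dock's open front plate, slide it in past the sprung pawl until its base bears on the back stop and press it there with about 14 N, then, still holding it, draw it back against the closed pawl and keep a steady pull of about 14 N for a second to prove that it is locked. Let go and leave it standing locked in the dock. Be gentle: never force the tamper against stop or pawl with more than 25 N or slam it on the dock, do not tip it over, and do not disturb the milk pitcher.

Things in the scene. Friction and masses are not known exactly. Their poses are not given: they have to be found in the camera images.
- tamper: loose coffee tamper, 0.46 kg (+-20 %), upright on the counter left or right of the dock: metal base 58 mm across, 30 high; dark wooden handle up to 34 thick; 94 high in all. Origin: centre of the underside; z up its axis (yaw means nothing). Grip the handle 60 to 75 mm up, so fingertips clear the 41 mm high lips, best with the fingers closing along dock x: along y it can pitch in the grip.
- dock: fixed dock of wood and steel, 192 x 100 mm, 41 mm high. Origin at counter level; +x points inward from the open front to the back stop, +y left, z up. A flat 5 mm thick steel floor runs from x = -110 to +82 mm, y = +-50 mm, without steps: open front plate, flared mouth, channel, back stop.
- front_plate (a point): point on the open front plate's top, dock x = -78, y = 0, z = 5 mm: set the tamper's underside down centred here; the way in is along dock +x. Axes as the dock's.
- mouth (a point): channel entrance, dock x = -45, y = 0, z = 5 mm. Guides 25 mm high flare out before it (to x = -65). Channel: x = -45 to +70 mm, 62 mm wide inside (y = +-31), 100 outside. Steel lips at z = 37 to 41 mm reach over the tamper's base, leaving a 46 mm slot (y = +-23) for the handle; the right lip runs all along, the left one only from x = +24 mm.
- seat (a point): where the tamper's origin is when its base bears on the back stop: dock x = +41, y = 0 (2 mm play to each side), z = 5 mm. Drawn back on to the closed pawl, the origin is about 5 mm nearer the mouth (dock x about +36). Held by its handle, it gives about 0.2 to 0.4 mm per N of push or pull.
- stop: rigid wooden wall across the channel's end, fixed to the dock, 100 mm wide, top 41 mm above the counter. Origin: middle of the lower edge of its front face (dock x = +70, z = 5 mm); axes as the dock's.
- pawl: sprung steel pawl in the left cheek, 50 mm long, 8 thick, 18 high. Origin: hinge pin at dock x = -33, y = +40, z = 19 mm. Closed: axes parallel to the dock's, free end at x = +4, y = +6, pointing to the back. The base swings it aside by 0.62 rad: 2 to 6 N of push with the tamper at x = -36 to +10, then the spring helps it in; past x = +36 it is closed and blocks the way back rigidly.
- milk_pitcher: bystander: white milk pitcher with a handle, loose, 72 x 113 x 104 mm, on the other side of the dock from the tamper. Origin: centre of the underside.
Not all that is in view belongs to the job. What is shaped like the tamper but green or purple is not meant.

How it is judged (in metres and radians):
On the way, in this order (a step that is already met when the one before it is completed fails the run):
1. the tamper is in the channel past the closed pawl and pressed on the back stop with more than 7 N for 0.2 s (x of tamper in the frame of dock above 0.0385 m and angle between the x axis of pawl and the x axis of dock, either way round below 0.1 rad and contact force between tamper and stop above 7 N), for 0.2 s.
2. held by the fingers, the tamper is pulled back on the closed pawl with more than 7 N for 0.4 s (contact force between tamper and pawl above 7 N and contact force between the fingers and tamper above 1 N and angle between the x axis of pawl and the x axis of dock, either way round below 0.1 rad and x of tamper in the frame of dock above 0.033 m), for 0.4 s.
At the end, for the whole second after the job is handed in: the tamper stands upright (within 0.12 rad) on the dock's floor between closed pawl and back stop (axis at dock x = +33 to +44 mm, y within 6 mm), the pawl closed within 0.1 rad, released and at rest (x of tamper in the frame of dock between 0.033 and 0.044 m and y of tamper in the frame of dock between -0.006 and 0.006 m and z of tamper in the frame of dock below 0.009 m and angle between tamper's own z axis and vertical below 0.12 rad and angle between the x axis of pawl and the x axis of dock, either way round below 0.1 rad and contact force between the fingers and tamper below 0.2 N and linear speed of tamper below 0.02 m/s); the robot touches nothing.
It fails at once if the tamper is pressed on the back stop or on the pawl with more than 25 N (contact force between tamper and stop above 25 N or contact force between tamper and pawl above 25 N).
It fails at once if the tamper is slammed or jammed on the dock with more than 80 N (contact force between tamper and dock above 80 N).
It fails at once if the tamper is tipped by more than 0.6 rad (angle between tamper's own z axis and vertical above 0.6 rad).
It fails at once if the milk pitcher is moved by more than 25 mm (distance of milk_pitcher from where it was at the start of the episode above 0.025 m).
It also fails if it takes over 72 s, if anything falls off the work surface, if the arm or the gripper's body presses on something with over 40 N, if the wrist force passes 120 N, or if a joint passes its speed limit or range.

### The arm

A 6-joint arm with a two-finger parallel gripper is mounted at the origin on a cart in front of the work surface, level with it; the furniture and walls round the work are solid. World frame = base frame: x ahead of the robot, y to its left, z up, the work surface at z = 0. Lengths are in mm, angles in rad, forces in N, time in s.
With the tool pointing down it reaches from about 350 to 875 mm from the base axis. Payload 4.2 kg.
Tool frame: the origin (TCP) lies midway between the tips of the shut fingers; the grasp point (between the pads) lies 19 mm behind it; z points along the fingers, y is the direction in which the jaws open and shut (so a half turn about z gives the same grasp; the last joint's range is limited). The gripper opens to 85 mm and grips with 20 to 120 N. Pads are 22 mm wide; open, the fingers measure 114 mm over their backs; the gripper's body (76 mm by 85 mm) begins 54 mm behind the grasp point. The pads swing forward as they close: fully open they stand 13 mm farther back than shut.
Start: joints at [0.259, 0.385, 0.008, 0, -1.194, -0.259], TCP at [624.979, 0.025, 231.312] pointing down, gripper open.
Joint ranges: [-3.14, 3.14], [-1.21, 2.06], [-1.07, 1.41], [-3.16, 2.05], [-2.99, -0.16], [-3.1, 3.1]. Speed limits (rad/s): [2.79, 2.79, 3.14, 3.14, 3.14, 3.14].

### API

Orientations are given as a unit quaternion [x, y, z, w].
In Python, from bench import arm gives the robot as it stands.
- The arm moves only by the tool servo_tool, never from a script. Its argument "rows" is a list of rows, each an object of numbers: "fingers": the finger opening in cm, from 0 to 8.54; "x", "y", "z": the shift along the tool's x, y, z in cm; "turn": the turn about the tool's z in degrees. A call has 1 to 10 rows; each row shifts and turns the commanded pose from where the row before left it, along the tool's axes as they then stand; what a row does not reach is not made up. A row lasts 1/12 s, in which the tool goes at most 41.7 mm and 7.16 degrees, less where a joint would pass 70% of its speed; a pose out of reach is approached as far as the arm can. A call is refused whole if a number of a shift passes 4.17 or a number of a turn 7.16, either way. A call with a gripper value outside its range is refused whole. The fingers move at their own pace and stop on an object; the grip force is fixed at half the most. Time passes only in rows, so rows that do not move let the fingers close. It gives the time, the measured TCP pose, the force and the opening at its end, in the units of the state.
- arm.read_state(): the state, without advancing time (a new reading comes with each control period).
- arm.get_image(name): name is "scene" or "side" or "wrist"; returns (picture, depth): 420x560x3 uint8, red, green, blue; 420x560 float32, mm along the optical axis (not along the pixel's ray), 0 where there is no reading.
- arm.camera_model(name): a dict with "fx", "fy", "cx", "cy" (pixels), "pose" (4x4, takes a point from camera to world coordinates). Camera axes: x right, y down, z forward; pixel columns grow to the right and rows downward; lengths in mm; the calibration is good to about 2 mm. A picture is of the moment at which its call begins: read the wrist's pose just before it. camera_model takes no time and is no camera call; for the wrist camera it gives the pose at the moment of the call.
- arm.job_done(): hands the job in, once; it reports no verdict.
The state is a dict: "clock": time; "joints": joint angles; "joint_vel": joint speeds; "joint_efforts": joint torques, N m; "position": TCP position; "ee_rot": TCP orientation; "contact_force": force on the tool from outside, world axes, zero at the start; "wrist_torque": the same for the moment, N m; "gripper_width": finger opening in mm.
Only numpy, scipy, OpenCV 4.12 (cv2) and the standard library are available. Lean on these libraries where they do the work, as an engineer would, in place of code of your own. Each camera call takes 0.05 s, during which the arm holds its last target.

## Working session

There is one attempt and no reset: what is moved stays moved. The work goes in short steps, Python scripts to look and compute and a tool call to move; the robot and the scene stay as the last step left them, time stands still between calls to the robot, and variables do not carry over. Pictures are saved under pics/ and viewed, and the job is handed in when it is done.

Besides the shell and the picture viewer there is one more tool, called as name(argument=value, ...), one argument or row to a line, values as JSON. servo_tool: Moves the arm, as the interface text tells. Its arguments: {"type":"object","properties":{"rows":{"type":"array","items":{"type":"object","properties":{"fingers":{"type":"number"},"x":{"type":"number"},"y":{"type":"number"},"z":{"type":"number"},"turn":{"type":"number"}}}}},"required":["rows"]}

```bash
mkdir -p pics; ls
cat > h.py <<'E'
import numpy as np, cv2
from bench import arm
def snap(name,fn):
    m=arm.camera_model(name); im,d=arm.get_image(name)
    cv2.imwrite('pics/'+fn+'.png',cv2.cvtColor(im,cv2.COLOR_RGB2BGR)); np.savez('pics/'+fn+'.npz',im=im,d=d,**{k:np.array(v) for k,v in m.items()})
    return im,d,m
def load(fn):
    z=np.load('pics/'+fn+'.npz'); return z['im'],z['d'],{k:z[k] for k in('fx','fy','cx','cy','pose')}
def cloud(d,m):
    v,u=np.mgrid[0:d.shape[0],0:d.shape[1]]
    P=np.stack([(u-m['cx'])/m['fx']*d,(v-m['cy'])/m['fy']*d,d],-1); T=np.array(m['pose'])
    W=P@T[:3,:3].T+T[:3,3]; W[d<=0]=np.nan; return W
def ray(u,v,z,m):
    T=np.array(m['pose']); r=T[:3,:3]@np.array([(u-m['cx'])/m['fx'],(v-m['cy'])/m['fy'],1]); o=T[:3,3]
    return o+r*(z-o[2])/r[2]
E
python3 - <<'E'
from h import *
s=arm.read_state(); print(s)
for n in('scene','side','wrist'):
    im,d,m=snap(n,n+'0'); print(n,np.round(m['pose'],3).tolist(),m['fx'],(d>0).mean())
E
```

```text
pics
{'clock': 0.0, 'joints': array([ 2.58578072e-01,  3.85564427e-01,  6.64970951e-03, -5.31096496e-04,
       -1.19397881e+00, -2.58602254e-01]), 'joint_vel': array([-0.00020364, -0.00012926,  0.00150389, -0.00060244, -0.00152318,
        0.00019206]), 'joint_efforts': array([-9.55001960e-04, -3.92286408e+01,  1.88399577e+01,  4.18616563e+00,
       -4.72148502e-03,  8.27910434e-07]), 'position': array([6.24428274e+02, 1.77816575e-02, 2.30221403e+02]), 'ee_rot': array([-0.70702854,  0.70718419,  0.00074056, -0.00078233]), 'contact_force': array([-0.37978137,  0.48352029, -0.61707913]), 'wrist_torque': array([0.01807604, 0.02477729, 0.02195934]), 'gripper_width': 85.42161008253662}
scene [[0.669, -0.373, 0.643, -141.397], [-0.744, -0.329, 0.582, -608.677], [-0.006, -0.867, -0.497, 563.579], [0.0, 0.0, 0.0, 1.0]] 469.1666380045167 0.9929974489795919
side [[0.926, -0.232, 0.297, 214.483], [-0.377, -0.586, 0.717, -762.613], [0.008, -0.776, -0.63, 707.388], [0.0, 0.0, 0.0, 1.0]] 408.0512635006803 0.9599489795918368
wrist [[-1.0, 0.002, -0.002, 624.163], [0.001, 0.966, 0.26, -66.016], [0.003, 0.26, -0.966, 372.254], [0.0, 0.0, 0.0, 1.0]] 348.32373219170466 0.9960926870748299
```

View pics/scene0.png

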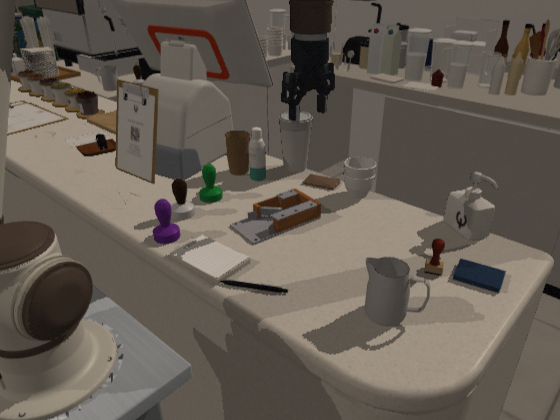

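View pics/side0.png

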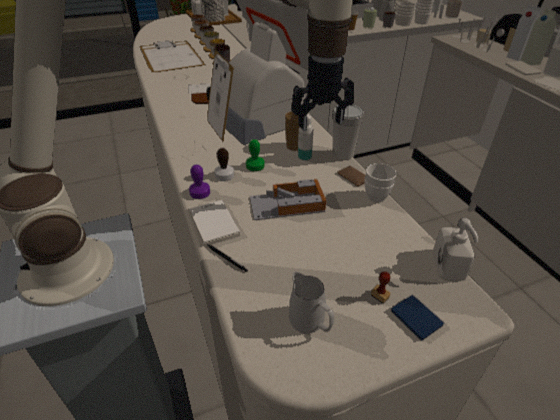

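View pics/wrist0.png

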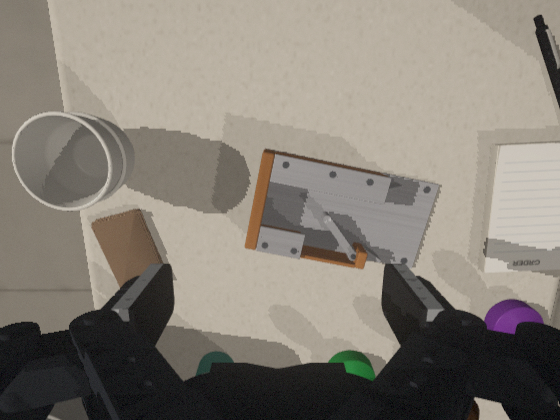

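Candidates in the scene view are the dark-handled one with a metal base at (181,198), purple at (166,220), green at (210,183) and a red stamp at (435,257). By the description I choose the dark-handled one. I'll check it in a crop and measure.

Run:
```python
from h import *
im,d,m=load('scene0'); c=im[165:250,140:240]; a=cv2.resize(c,None,fx=4,fy=4,interpolation=cv2.INTER_CUBIC)
im2,d2,m2=load('side0'); b=cv2.resize(im2[130:205,180:280],None,fx=4,fy=4,interpolation=cv2.INTER_CUBIC)
b=cv2.copyMakeBorder(b,0,a.shape[0]-b.shape[0],0,0,cv2.BORDER_CONSTANT)
cv2.imwrite('pics/crop.png',cv2.cvtColor(np.hstack([a,b]),cv2.COLOR_RGB2BGR))
for n in('scene0','side0'):
    im,d,m=load(n); W=cloud(d,m)
    bx=dict(scene0=(165,225,165,200),side0=(142,182,211,240))[n]
    R=W[bx[0]:bx[1],bx[2]:bx[3]].reshape(-1,3); C=im[bx[0]:bx[1],bx[2]:bx[3]].reshape(-1,3)
    # dark handle
    k=(C.max(1)<70)&(R[:,2]>32)&(R[:,2]<105); print(n,'handle n',k.sum(),np.nanmin(R[k],0),np.nanmax(R[k],0))
    for z0 in(5,15,25,32,45,60,70,80,90):
        s=R[(abs(R[:,2]-z0)<5)]; 
        if len(s): print(z0,len(s),np.round(s.min(0)),np.round(s.max(0)))
# dock
im,d,m=load('wrist0'); W=cloud(d,m)
print('table z',np.nanmedian(W[50:100,200:400,2]))
for z0 in (5,41):
    k=(abs(W[...,2]-z0)<2.5); k[:, :200]=0; k[:,460:]=0; k[:130]=0;k[275:]=0
    P=W[k][:,:2].astype(np.float32); print(z0,len(P),cv2.minAreaRect(P), P.min(0),P.max(0))
```

```text
scene0 handle n 584 [336.28949866 152.37664039  32.07610637] [598.15759579 422.58036811  96.49246686]
5 865 [389. 161.   0.] [616. 433.  10.]
15 186 [401. 199.  10.] [610. 428.  20.]
25 290 [361. 172.  20.] [609. 422.  30.]
32 206 [350. 165.  27.] [609. 423.  37.]
45 128 [337. 160.  40.] [577. 420.  50.]
60 64 [336. 155.  55.] [538. 365.  65.]
70 84 [337. 152.  65.] [442. 236.  75.]
80 96 [337. 153.  75.] [442. 239.  85.]
90 101 [340. 155.  85.] [444. 240.  95.]
side0 handle n 177 [415.68325511 210.33748083  32.44005623] [446.258322   230.92697085  95.89941186]
5 617 [389. 185.   0.] [530. 433.  10.]
15 55 [403. 197.  10.] [461. 244.  20.]
25 134 [403. 200.  20.] [458. 256.  30.]
32 54 [414. 204.  27.] [451. 239.  37.]
45 21 [420. 217.  41.] [443. 229.  49.]
60 27 [415. 213.  56.] [447. 228.  65.]
70 38 [415. 212.  65.] [448. 231.  75.]
80 41 [414. 210.  75.] [448. 232.  85.]
90 51 [418. 212.  85.] [446. 238.  95.]
table z -0.5754381871292367
5 9105 ((571.2586059570312, 29.999290466308594), (100.28343963623047, 228.063720703125), 78.2862777709961) [450.77814 -34.24492] [688.6459   101.205345]
41 5576 ((585.57568359375, 27.071483612060547), (100.2774429321289, 126.88789367675781), 78.35458374023438) [513.7389  -34.24183] [656.4618    73.490524]
```

View pics/crop.png

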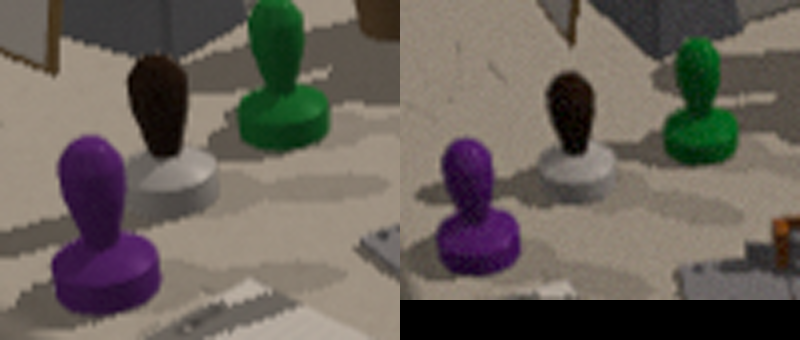

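Run:
```python
from h import *
for n in('scene0','side0'):
    im,d,m=load(n); W=cloud(d,m); h=cv2.cvtColor(im,cv2.COLOR_RGB2HSV)
    for c,lo,hi in(('purple',125,155),('green',55,75)):
        k=cv2.inRange(h,(lo,110,40),(hi,255,255)); nn,l,st,ce=cv2.connectedComponentsWithStats(k); i=1+st[1:,4].argmax(); P=W[l==i]
        print(n,c,np.nanpercentile(P,[1,50,99],axis=0).round().tolist())
im,d,m=load('wrist0'); W=cloud(d,m)
k=((abs(W[...,2]-41)<2.5)|(abs(W[...,2]-5)<2.5)); k=k.astype(np.uint8); k[:,:200]=0
k=cv2.morphologyEx(k,cv2.MORPH_OPEN,np.ones((5,5))); 
nn,l,st,ce=cv2.connectedComponentsWithStats(k); 
for i in range(1,nn):
  if st[i,4]>300: print(st[i],cv2.minAreaRect(W[l==i][:,:2].astype(np.float32)), np.nanmedian(W[l==i][:,2]))
k5=(abs(W[...,2]-5)<2)&(W[...,0]<505)&(W[...,0]>440)&(W[...,1]>-20)&(W[...,1]<105)
print(k5.sum())
for px in [(265,150),(440,184),(414,266),(246,247)]:
    print(px,W[px[1],px[0]],ray(*px,41,m).round(1),ray(*px,5,m).round(1))
```

```text
scene0 purple [[315.0, 143.0, 6.0], [336.0, 161.0, 30.0], [366.0, 189.0, 95.0]]
scene0 green [[504.0, 213.0, 7.0], [523.0, 231.0, 31.0], [553.0, 261.0, 95.0]]
side0 purple [[318.0, 143.0, 4.0], [343.0, 159.0, 29.0], [369.0, 180.0, 94.0]]
side0 green [[505.0, 213.0, 3.0], [530.0, 230.0, 29.0], [558.0, 250.0, 94.0]]
[  245   153   192   114 14390] ((553.5977783203125, 33.66202926635742), (100.2774429321289, 192.0621795654297), 78.35458374023438) 5.1790023610394655
3371
(265, 150) [635.70473064 -34.35383936  19.45831878] [635.  -36.3  41. ] [636.2 -33.1   5. ]
(440, 184) [446.05892248   4.49611856  -1.52789493] [466.3  -3.5  41. ] [449.2   3.3   5. ]
(414, 266) [465.15212251 100.64345013  -0.47544405] [482.8  82.1  41. ] [467.5  98.2   5. ]
(246, 247) [655.27541764  60.81332397  41.05187434] [655.3  60.8  41. ] [658.7  74.6   5. ]
```

servo_tool(
  rows=[
    {"x": -2.85,"y": 2.4,"fingers": 6.0},
    {"x": -2.85,"y": 2.4},
    {"x": -2.85,"y": 2.4},
    {"x": -2.85,"y": 2.4},
    {"x": -2.85,"y": 2.4},
    {"x": -2.85,"y": 2.4},
    {"x": -2.85,"y": 2.4},
    {"x": -2.85,"y": 2.5,"turn": 3.65},
    {"turn": 4.0},
    {"turn": 4.0},
  ],
)

```text
invalid input at $.rows[0]: expected keys fingers, x, y, z, turn
```

Run:
```python
from h import *
s=arm.read_state(); print(s['clock'],s['position'],s['ee_rot'],s['contact_force'],s['gripper_width'])
im,d,m=snap('wrist','wrist1'); W=cloud(d,m)
s=arm.read_state();print(s['position'],s['ee_rot'])
k=(abs(W[...,0]-431)<45)&(abs(W[...,1]-228)<45)
for lo,hi in((12,33),(33,50),(50,60),(60,70),(70,80),(80,88),(88,98)):
    q=k&(W[...,2]>lo)&(W[...,2]<hi); P=W[q]
    if len(P): print(lo,hi,len(P),P.min(0).round(1),P.max(0).round(1),cv2.minEnclosingCircle(P[:,:2].astype(np.float32)))
```

```text
0.15 [ 6.24534490e+02 -1.09669802e-03  2.30460754e+02] [-7.07066711e-01  7.07146317e-01  5.66308388e-04 -6.57159509e-04] [0.06010135 0.58423488 0.38765808] 85.87842524923599
[6.24661172e+02 1.97256241e-02 2.30643905e+02] [-7.07083692e-01  7.07129552e-01  4.26291188e-04 -5.17234897e-04]
70 80 4 [420.  215.   75.8] [422.5 217.6  78.9] ((421.2618713378906, 216.27175903320312), 1.7948360443115234)
80 88 60 [418.  214.7  80.2] [429.8 225.9  87.6] ((424.2940673828125, 221.32513427734375), 7.118085861206055)
88 98 82 [422.6 216.7  88.1] [435.5 225.9  93.2] ((429.0149230957031, 222.85369873046875), 6.594271183013916)
```

View pics/wrist1.png

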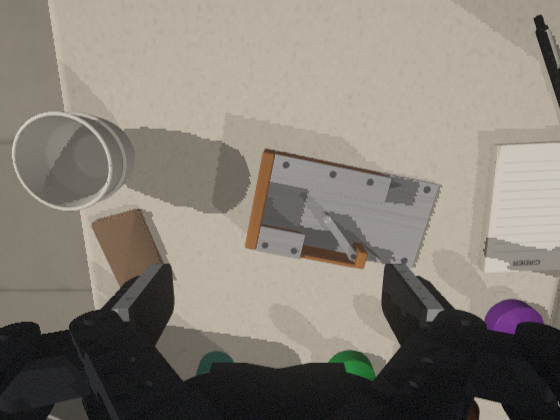

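The call was refused because every row needs all five keys. The picture is unchanged, so I'll resend it.

servo_tool(
  rows=[
    {"x": -2.85,"y": 2.4,"z": 0,"turn": 0,"fingers": 6.0},
    {"x": -2.85,"y": 2.4,"z": 0,"turn": 0,"fingers": 6.0},
    {"x": -2.85,"y": 2.4,"z": 0,"turn": 0,"fingers": 6.0},
    {"x": -2.85,"y": 2.4,"z": 0,"turn": 0,"fingers": 6.0},
    {"x": -2.85,"y": 2.4,"z": 0,"turn": 0,"fingers": 6.0},
    {"x": -2.85,"y": 2.4,"z": 0,"turn": 0,"fingers": 6.0},
    {"x": -2.85,"y": 2.4,"z": 0,"turn": 0,"fingers": 6.0},
    {"x": -2.85,"y": 2.5,"z": 0,"turn": 3.65,"fingers": 6.0},
    {"x": 0,"y": 0,"z": 0,"turn": 4.0,"fingers": 6.0},
    {"x": 0,"y": 0,"z": 0,"turn": 4.0,"fingers": 6.0},
  ],
)

```text
clock: 1.03
position: [430.5, 229.7, 231.5]
ee_rot: [-0.632, 0.775, 0.0, 0.0]
contact_force: [-0.4, -0.6, -0.3]
gripper_width: 60.2
```

Run:
```python
from h import *
s=arm.read_state(); print(s['clock'],s['position'],s['ee_rot'],s['contact_force'],s['gripper_width'])
im,d,m=snap('wrist','wrist2'); W=cloud(d,m)
s=arm.read_state();print(s['position'],s['ee_rot'])
k=(abs(W[...,0]-431)<45)&(abs(W[...,1]-228)<45)
for lo,hi in((12,33),(33,50),(50,60),(60,70),(70,80),(80,88),(88,98)):
    q=k&(W[...,2]>lo)&(W[...,2]<hi); P=W[q]
    if len(P): print(lo,hi,len(P),P.min(0).round(1),P.max(0).round(1),cv2.minEnclosingCircle(P[:,:2].astype(np.float32)))
```

```text
1.0333 [430.48594589 229.72020788 231.54077894] [-6.32121032e-01  7.74869633e-01  1.10182174e-04  1.99346158e-04] [-0.40004972 -0.60908528 -0.2825199 ] 60.170458678894235
[431.03518031 229.07077227 231.42565296] [-6.30624829e-01  7.76087822e-01  8.41985139e-05  1.00518803e-04]
12 33 1286 [403.9 199.5  12. ] [461.4 253.5  29.8] ((432.6784973144531, 228.48219299316406), 28.956768035888672)
60 70 34 [416.3 211.3  61.4] [444.7 224.5  69.7] ((430.47833251953125, 220.28866577148438), 14.814809799194336)
70 80 110 [415.6 211.   70.2] [449.9 245.   80. ] ((432.8240661621094, 228.24684143066406), 17.33881187438965)
80 88 516 [416.  211.6  80. ] [449.5 245.   88. ] ((432.7772521972656, 228.05953979492188), 16.94168472290039)
88 98 642 [420.2 215.9  88.1] [444.9 240.2  94.9] ((432.7136535644531, 228.29579162597656), 12.579619407653809)
```

View pics/wrist2.png

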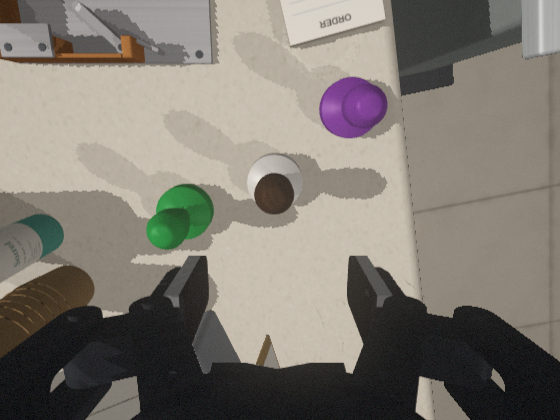

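servo_tool(
  rows=[
    {"x": 0.05,"y": -0.18,"z": 3.0,"turn": 0,"fingers": 6.0},
    {"x": 0,"y": 0,"z": 3.5,"turn": 0,"fingers": 6.0},
    {"x": 0,"y": 0,"z": 3.5,"turn": 0,"fingers": 6.0},
    {"x": 0,"y": 0,"z": 3.5,"turn": 0,"fingers": 6.0},
    {"x": 0,"y": 0,"z": 2.5,"turn": 0,"fingers": 6.0},
    {"x": 0,"y": 0,"z": 1.5,"turn": 0,"fingers": 6.0},
    {"x": 0,"y": 0,"z": 0.75,"turn": 0,"fingers": 6.0},
    {"x": 0,"y": 0,"z": 0,"turn": 0,"fingers": 6.0},
    {"x": 0,"y": 0,"z": 0,"turn": 0,"fingers": 6.0},
  ],
)

```text
clock: 1.83
position: [434.2, 227.4, 49.2]
ee_rot: [-0.632, 0.775, -0.0, 0.0]
contact_force: [0.2, 0.4, 0.1]
gripper_width: 60.1
```

Run:
```python
from h import *
s=arm.read_state(); print(s['clock'],s['position'],s['contact_force'],s['gripper_width'])
im,d,m=snap('side','side1'); cv2.imwrite('pics/c1.png',cv2.resize(cv2.cvtColor(im[90:230,150:300],cv2.COLOR_RGB2BGR),None,fx=4,fy=4))
```

```text
1.8333 [434.17532728 227.37649314  49.18388002] [0.16539187 0.35526424 0.11960435] 60.05882597347135
```

View pics/c1.png

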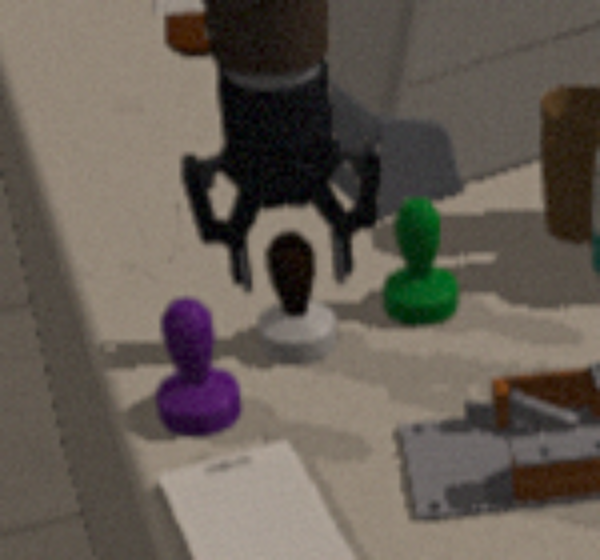

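The fingers straddle the tamper, handle at crop (290,270). I'll centre and close.

servo_tool(
  rows=[
    {"x": -0.06,"y": 0.16,"z": 0,"turn": 0,"fingers": 6.0},
    {"x": 0,"y": 0,"z": 0,"turn": 0,"fingers": 2.0},
    {"x": 0,"y": 0,"z": 0,"turn": 0,"fingers": 2.0},
    {"x": 0,"y": 0,"z": 0,"turn": 0,"fingers": 2.0},
    {"x": 0,"y": 0,"z": 0,"turn": 0,"fingers": 2.0},
    {"x": 0,"y": 0,"z": 0,"turn": 0,"fingers": 2.0},
    {"x": 0,"y": 0,"z": 0,"turn": 0,"fingers": 2.0},
  ],
)

```text
clock: 2.47
position: [433.0, 228.5, 50.0]
ee_rot: [-0.632, 0.775, -0.0, 0.001]
contact_force: [0.2, -1.3, 7.5]
gripper_width: 32.4
```

servo_tool(
  rows=[
    {"x": 0,"y": 0,"z": -1.0,"turn": 0,"fingers": 2.0},
    {"x": 0,"y": 0,"z": -2.0,"turn": 0,"fingers": 2.0},
    {"x": 0,"y": 0,"z": -2.0,"turn": 0,"fingers": 2.0},
    {"x": 0,"y": 0,"z": 0,"turn": 0,"fingers": 2.0},
    {"x": 0,"y": 0,"z": 0,"turn": 0,"fingers": 2.0},
  ],
)

```text
clock: 2.88
position: [431.8, 228.1, 98.6]
ee_rot: [-0.631, 0.775, 0.0, 0.0]
contact_force: [-0.1, -0.3, -6.0]
gripper_width: 32.1
```

Run:
```python
from h import *
s=arm.read_state(); print(s['clock'],s['position'],s['contact_force'],s['gripper_width'])
im,d,m=snap('side','side2'); cv2.imwrite('pics/c2.png',cv2.resize(cv2.cvtColor(im[70:230,150:300],cv2.COLOR_RGB2BGR),None,fx=3,fy=3))
```

```text
2.8833 [431.79539256 228.08144329  98.55251821] [-0.06101831 -0.25558821 -6.02670564] 32.05691354134184
```

View pics/c2.png

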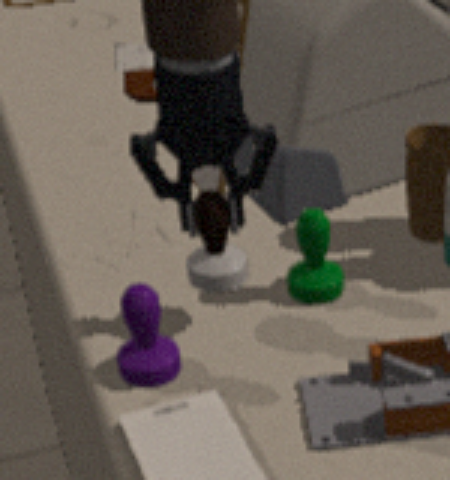

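servo_tool(
  rows=[
    {"x": 1.5,"y": -0.85,"z": 0,"turn": 0,"fingers": 2.0},
    {"x": 2.4,"y": -1.37,"z": 0,"turn": 0,"fingers": 2.0},
    {"x": 2.4,"y": -1.37,"z": 0,"turn": 0,"fingers": 2.0},
    {"x": 2.4,"y": -1.37,"z": 0,"turn": 0,"fingers": 2.0},
    {"x": 2.4,"y": -1.37,"z": 0,"turn": 0,"fingers": 2.0},
    {"x": 2.4,"y": -1.37,"z": 0,"turn": 0,"fingers": 2.0},
    {"x": 2.0,"y": -1.1,"z": 0,"turn": 0,"fingers": 2.0},
    {"x": 1.1,"y": -0.64,"z": 0,"turn": 0,"fingers": 2.0},
    {"x": 0,"y": 0,"z": 0,"turn": 0,"fingers": 2.0},
    {"x": 0,"y": 0,"z": 0,"turn": 0,"fingers": 2.0},
  ],
)

```text
clock: 3.77
position: [489.9, 45.4, 96.9]
ee_rot: [-0.631, 0.776, 0.001, -0.002]
contact_force: [0.1, 0.1, -5.5]
gripper_width: 32.4
```

```bash
cat >> h.py <<'E'
O=np.array([567.35,30.8]); A=np.deg2rad(-11.65); RD=np.array([[np.cos(A),-np.sin(A)],[np.sin(A),np.cos(A)]])
def dk(p): return RD.T@(np.array(p)[:2]-O)
def st():
    s=arm.read_state(); f=s['contact_force']; q=s['ee_rot']
    print(round(s['clock'],2),'dock xy',dk(s['position']).round(2),'z',round(s['position'][2],1),'f dock',(RD.T@f[:2]).round(1),f[2].round(1),'w',round(s['gripper_width'],1),'q',q.round(4),'yaw',round(np.degrees(2*np.arctan2(q[1],q[0])),2),'tq',s['wrist_torque'].round(2))
E
python3 - <<'E'
from h import *
st()
im,d,m=snap('wrist','wrist3'); W=cloud(d,m)
k=(abs(W[...,2]-41)<2)|(abs(W[...,2]-5)<2); k=cv2.morphologyEx(k.astype(np.uint8),cv2.MORPH_OPEN,np.ones((5,5)))
nn,l,s,ce=cv2.connectedComponentsWithStats(k)
for i in range(1,nn):
  if s[i,4]>300: print(s[i],cv2.minAreaRect(W[l==i][:,:2].astype(np.float32)), np.nanmedian(W[l==i][:,2]))
E
```

```text
3.77 dock xy [-78.86  -1.31] z 96.9 f dock [0.1 0.1] -5.5 w 32.4 q [-0.6308  0.776   0.0008 -0.0018] yaw 258.21 tq [ 0.06  0.04 -0.05]
[    0   145   322   152 24465] ((553.4564819335938, 31.674510955810547), (96.94336700439453, 191.5166015625), 78.40300750732422) 5.174679881471036
[  38  269   77   40 2715] ((620.7958984375, 56.412776947021484), (27.59580421447754, 46.935977935791016), 79.10694122314453) 40.322743400194554
```

View pics/wrist3.png

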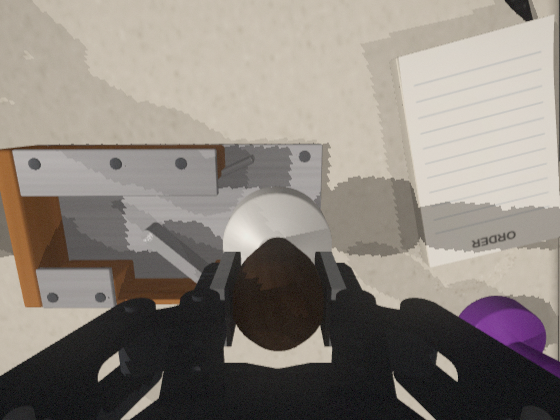

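Run:
```python
from h import *
im,d,m=load('wrist3'); W=cloud(d,m)
D=(W[...,:2]-O)@RD; D=np.dstack([D,W[...,2]])
k=(abs(D[...,2]-41)<2)|(abs(D[...,2]-5)<2); k=cv2.morphologyEx(k.astype(np.uint8),cv2.MORPH_OPEN,np.ones((5,5)))>0
P=D[k&(abs(D[...,1])<60)&(abs(D[...,0]+10)<110)]
for a in range(-100,80,20):
    q=P[abs(P[:,0]-a)<8]; print(a,q[:,1].min().round(1),q[:,1].max().round(1))
q=P[(abs(P[:,1]+40)<8)]; print('x range right',q[:,0].min(),q[:,0].max())
# lip inner edges
L=P[abs(P[:,2]-41)<2]
for a in (-30,0,10,35,55): 
    q=L[abs(L[:,0]-a)<5]; r=q[q[:,1]<0]; l=q[q[:,1]>0]; print(a,'right lip inner',r[:,1].max() if len(r) else None,'left inner',l[:,1].min() if len(l) else None)
k=(abs(D[...,0]+78)<40)&(abs(D[...,1])<40)&(D[...,2]>50)&(D[...,2]<76)
for lo in (50,55,60,65,70):
    Q=D[k&(D[...,2]>=lo)&(D[...,2]<lo+5)]; 
    if len(Q)>5: print(lo,len(Q),Q.min(0).round(1),Q.max(0).round(1),cv2.minEnclosingCircle(Q[:,:2].astype(np.float32)))
```

```text
-100 -49.8 -9.2
-80 -49.9 -21.3
-60 -50.0 -10.1
-40 -50.4 33.1
-20 -50.0 45.6
0 -50.1 46.5
20 -50.2 49.1
40 -50.3 49.1
60 -50.4 49.8
x range right -109.48615336002933 80.21992056916977
-30 right lip inner -23.81254960710604 left inner None
0 right lip inner -23.886851671826122 left inner None
10 right lip inner -23.46347468656361 left inner None
35 right lip inner -23.446193188474215 left inner 22.456079526270504
55 right lip inner -23.55362936317328 left inner 22.181084882245965
50 130 [-103.5  -30.8   50. ] [-54.7 -16.9  55. ] ((-79.0801773071289, -17.099361419677734), 24.387746810913086)
55 150 [-103.4  -30.7   55. ] [-53.2 -14.1  59.9] ((-78.3125991821289, -15.842653274536133), 25.137107849121094)
60 179 [-106.1  -30.6   60. ] [-50.6  -1.5  65. ] ((-78.31930541992188, -6.950188636779785), 28.265819549560547)
65 2179 [-108.   -30.6   65. ] [-50.5   5.1  70. ] ((-79.262451171875, -1.848516583442688), 28.868236541748047)
70 2298 [-102.6  -27.2   70. ] [-55.1   6.4  75. ] ((-78.92578887939453, -3.515187978744507), 23.852581024169922)
```

servo_tool(
  rows=[
    {"x": -0.14,"y": -0.04,"z": 1.0,"turn": 0,"fingers": 2.0},
    {"x": 0,"y": 0,"z": 1.5,"turn": 0,"fingers": 2.0},
    {"x": 0,"y": 0,"z": 1.0,"turn": 0,"fingers": 2.0},
    {"x": 0,"y": 0,"z": 0.4,"turn": 0,"fingers": 2.0},
    {"x": 0,"y": 0,"z": 0.0,"turn": 0,"fingers": 2.0},
    {"x": 0,"y": 0,"z": 0.0,"turn": 0,"fingers": 2.0},
  ],
)

```text
clock: 4.32
position: [491.8, 48.3, 59.5]
ee_rot: [-0.632, 0.775, -0.0, -0.0]
contact_force: [-0.5, 0.1, -5.2]
gripper_width: 32.3
```

```bash
python3 -c "
from h import *
st()"
```

```text
4.32 dock xy [-77.55   1.87] z 59.5 f dock [-0.5  0. ] -5.2 w 32.3 q [-6.322e-01  7.748e-01 -0.000e+00 -3.000e-04] yaw 258.42 tq [-0.01 -0.   -0.03]
```

servo_tool(
  rows=[
    {"x": 0.0,"y": 0,"z": 0.15,"turn": 0,"fingers": 2.0},
    {"x": 0,"y": 0,"z": 0.1,"turn": 0,"fingers": 2.0},
    {"x": 0,"y": 0,"z": 0,"turn": 0,"fingers": 2.0},
    {"x": 0,"y": 0,"z": 0,"turn": 0,"fingers": 2.0},
  ],
)

```text
clock: 4.65
position: [491.9, 47.8, 57.6]
ee_rot: [-0.632, 0.775, -0.0, 0.0]
contact_force: [-0.7, -1.0, -5.7]
gripper_width: 32.2
```

```bash
python3 -c "
from h import *
st()
for n in range(3): arm.get_image('wrist'); st()"
```

```text
4.65 dock xy [-77.29   1.42] z 57.6 f dock [-0.5 -1.2] -5.7 w 32.2 q [-6.317e-01  7.752e-01 -1.000e-04  3.000e-04] yaw 258.35 tq [ 0.   -0.03  0.05]
4.7 dock xy [-77.27   1.38] z 57.6 f dock [0.1 0.7] -5.5 w 32.2 q [-6.317e-01  7.752e-01 -1.000e-04  3.000e-04] yaw 258.35 tq [ 0.   -0.02 -0.01]
4.75 dock xy [-77.27   1.38] z 57.6 f dock [0.  0.4] -5.1 w 32.5 q [-6.317e-01  7.752e-01 -1.000e-04  3.000e-04] yaw 258.35 tq [0.04 0.03 0.03]
4.8 dock xy [-77.28   1.37] z 57.5 f dock [ 0.  -0.3] -4.9 w 32.6 q [-6.317e-01  7.752e-01 -1.000e-04  3.000e-04] yaw 258.35 tq [-0.01  0.01  0.  ]
```

servo_tool(
  rows=[
    {"x": 0.12,"y": 0.05,"z": 0.1,"turn": 0,"fingers": 2.0},
    {"x": 0,"y": 0,"z": 0.1,"turn": 0,"fingers": 2.0},
    {"x": 0,"y": 0,"z": 0,"turn": 0,"fingers": 2.0},
    {"x": 0,"y": 0,"z": 0,"turn": 0,"fingers": 2.0},
  ],
)

```text
clock: 5.13
position: [491.0, 46.6, 55.2]
ee_rot: [-0.632, 0.775, 0.0, -0.0]
contact_force: [-1.0, -0.5, -5.2]
gripper_width: 32.1
```

```bash
python3 -c "
from h import *
st()"
```

```text
5.13 dock xy [-7.796e+01  4.000e-02] z 55.2 f dock [-0.9 -0.7] -5.2 w 32.1 q [-6.317e-01  7.752e-01  0.000e+00 -1.000e-04] yaw 258.34 tq [0.03 0.03 0.06]
```

servo_tool(
  rows=[
    {"x": 0,"y": 0,"z": 0.05,"turn": 0,"fingers": 2.0},
    {"x": 0,"y": 0,"z": 0.05,"turn": 0,"fingers": 2.0},
    {"x": 0,"y": 0,"z": 0,"turn": 0,"fingers": 2.0},
    {"x": 0,"y": 0,"z": 0,"turn": 0,"fingers": 2.0},
  ],
)

```text
clock: 5.47
position: [491.3, 46.6, 55.0]
ee_rot: [-0.632, 0.775, -0.0, 0.0]
contact_force: [-1.8, -1.5, 4.0]
gripper_width: 32.3
```

```bash
python3 -c "
from h import *
st()"
```

```text
5.47 dock xy [-77.65   0.11] z 55.0 f dock [-1.5 -1.8] 4.0 w 32.3 q [-6.318e-01  7.751e-01 -2.000e-04  2.000e-04] yaw 258.37 tq [-0.29  0.62  0.05]
```

servo_tool(
  rows=[
    {"x": 0,"y": 0,"z": -0.04,"turn": 0,"fingers": 2.0},
    {"x": 0,"y": -0.4,"z": 0,"turn": 0,"fingers": 2.0},
    {"x": 0,"y": -0.6,"z": 0,"turn": 0,"fingers": 2.0},
    {"x": 0,"y": -0.6,"z": 0,"turn": 0,"fingers": 2.0},
    {"x": 0,"y": -0.6,"z": 0,"turn": 0,"fingers": 2.0},
    {"x": 0,"y": -0.6,"z": 0,"turn": 0,"fingers": 2.0},
    {"x": 0,"y": -0.6,"z": 0,"turn": 0,"fingers": 2.0},
    {"x": 0,"y": -0.4,"z": 0,"turn": 0,"fingers": 2.0},
    {"x": 0,"y": 0,"z": 0,"turn": 0,"fingers": 2.0},
    {"x": 0,"y": 0,"z": 0,"turn": 0,"fingers": 2.0},
  ],
)

```text
clock: 6.3
position: [530.1, 39.0, 55.1]
ee_rot: [-0.632, 0.775, -0.001, 0.001]
contact_force: [0.5, -1.5, 3.1]
gripper_width: 32.7
```

```bash
python3 -c "
from h import *
st()
snap('wrist','wrist4')"
```

```text
6.3 dock xy [-38.19   0.54] z 55.1 f dock [ 0.8 -1.4] 3.1 w 32.7 q [-0.6318  0.7752 -0.0008  0.0014] yaw 258.36 tq [-0.28 -0.16 -0.  ]
```

View pics/wrist4.png

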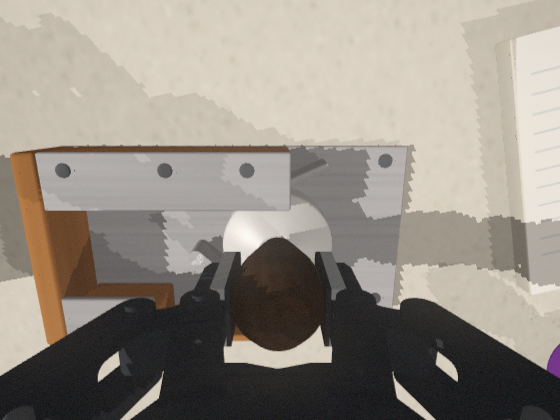

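The base is entering under the right lip at (270,210), clear of the guides. On past the pawl.

servo_tool(
  rows=[
    {"x": 0,"y": -0.3,"z": -0.02,"turn": 0,"fingers": 2.0},
    {"x": 0,"y": -0.4,"z": 0,"turn": 0,"fingers": 2.0},
    {"x": 0,"y": -0.4,"z": 0,"turn": 0,"fingers": 2.0},
    {"x": 0,"y": -0.4,"z": 0,"turn": 0,"fingers": 2.0},
    {"x": 0,"y": -0.4,"z": 0,"turn": 0,"fingers": 2.0},
    {"x": 0,"y": -0.4,"z": 0,"turn": 0,"fingers": 2.0},
    {"x": 0,"y": 0,"z": 0,"turn": 0,"fingers": 2.0},
  ],
)

```text
clock: 6.93
position: [546.7, 32.4, 55.1]
ee_rot: [-0.632, 0.775, 0.002, -0.005]
contact_force: [-9.8, -3.8, 13.4]
gripper_width: 32.4
```

```bash
python3 -c "
from h import *
st()"
```

```text
6.93 dock xy [-20.5  -2.6] z 55.1 f dock [-8.8 -5.7] 13.4 w 32.4 q [-0.6316  0.7753  0.0018 -0.005 ] yaw 258.34 tq [-0.89  2.83  0.15]
```

servo_tool(
  rows=[
    {"x": 0,"y": 0,"z": -0.05,"turn": 0,"fingers": 2.0},
    {"x": 0,"y": -0.3,"z": 0,"turn": 0,"fingers": 2.0},
    {"x": 0,"y": -0.3,"z": 0,"turn": 0,"fingers": 2.0},
    {"x": 0,"y": 0,"z": 0,"turn": 0,"fingers": 2.0},
    {"x": 0,"y": 0,"z": 0,"turn": 0,"fingers": 2.0},
  ],
)

```text
clock: 7.35
position: [552.4, 31.2, 55.1]
ee_rot: [-0.632, 0.775, 0.002, -0.005]
contact_force: [-8.6, -3.5, 10.4]
gripper_width: 31.9
```

```bash
python3 -c "
from h import *
st()
snap('wrist','wrist5')
snap('side','side5')"
```

```text
7.35 dock xy [-14.68  -2.57] z 55.1 f dock [-7.7 -5.2] 10.4 w 31.9 q [-0.6315  0.7754  0.0018 -0.0049] yaw 258.32 tq [-0.78  2.61  0.14]
```

View pics/wrist5.png

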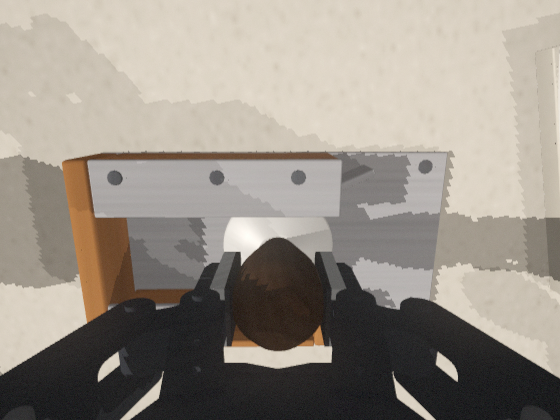

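servo_tool(
  rows=[
    {"x": 0,"y": -0.3,"z": -0.04,"turn": 0,"fingers": 2.0},
    {"x": 0,"y": -0.3,"z": 0,"turn": 0,"fingers": 2.0},
    {"x": 0,"y": -0.3,"z": 0,"turn": 0,"fingers": 2.0},
    {"x": 0,"y": -0.3,"z": 0,"turn": 0,"fingers": 2.0},
    {"x": 0,"y": -0.3,"z": 0,"turn": 0,"fingers": 2.0},
    {"x": 0,"y": -0.3,"z": 0,"turn": 0,"fingers": 2.0},
    {"x": 0,"y": -0.3,"z": 0,"turn": 0,"fingers": 2.0},
    {"x": 0,"y": 0,"z": 0,"turn": 0,"fingers": 2.0},
  ],
)

```text
clock: 8.12
position: [574.3, 27.1, 55.2]
ee_rot: [-0.632, 0.775, 0.001, -0.004]
contact_force: [-5.9, -4.0, 6.7]
gripper_width: 32.1
```

```bash
python3 -c "
from h import *
st()"
```

```text
8.12 dock xy [ 7.56 -2.2 ] z 55.2 f dock [-4.9 -5.1] 6.7 w 32.1 q [-0.6315  0.7754  0.0013 -0.0039] yaw 258.32 tq [-1.05  1.7   0.07]
```

servo_tool(
  rows=[
    {"x": 0,"y": -0.3,"z": -0.02,"turn": 0,"fingers": 2.0},
    {"x": 0,"y": -0.3,"z": 0,"turn": 0,"fingers": 2.0},
    {"x": 0,"y": -0.3,"z": 0,"turn": 0,"fingers": 2.0},
    {"x": 0,"y": -0.3,"z": 0,"turn": 0,"fingers": 2.0},
    {"x": 0,"y": -0.3,"z": 0,"turn": 0,"fingers": 2.0},
    {"x": 0,"y": -0.3,"z": 0,"turn": 0,"fingers": 2.0},
    {"x": 0,"y": -0.3,"z": 0,"turn": 0,"fingers": 2.0},
    {"x": 0,"y": 0,"z": 0,"turn": 0,"fingers": 2.0},
    {"x": 0,"y": 0,"z": 0,"turn": 0,"fingers": 2.0},
  ],
)

```text
clock: 8.87
position: [598.0, 23.6, 55.7]
ee_rot: [-0.632, 0.775, -0.0, -0.0]
contact_force: [1.4, -5.7, 1.7]
gripper_width: 32.5
```

```bash
python3 -c "
from h import *
st()"
```

```text
8.87 dock xy [31.5  -0.88] z 55.7 f dock [ 2.5 -5.3] 1.7 w 32.5 q [-6.317e-01  7.752e-01 -5.000e-04 -4.000e-04] yaw 258.35 tq [-1.72 -0.29  0.08]
```

servo_tool(
  rows=[
    {"x": 0,"y": -0.15,"z": 0,"turn": 0,"fingers": 2.0},
    {"x": 0,"y": -0.15,"z": 0,"turn": 0,"fingers": 2.0},
    {"x": 0,"y": -0.15,"z": 0,"turn": 0,"fingers": 2.0},
    {"x": 0,"y": -0.15,"z": 0,"turn": 0,"fingers": 2.0},
    {"x": 0,"y": -0.1,"z": 0,"turn": 0,"fingers": 2.0},
    {"x": 0,"y": -0.1,"z": 0,"turn": 0,"fingers": 2.0},
    {"x": 0,"y": 0,"z": 0,"turn": 0,"fingers": 2.0},
    {"x": 0,"y": 0,"z": 0,"turn": 0,"fingers": 2.0},
  ],
)

```text
clock: 9.53
position: [605.3, 23.4, 55.1]
ee_rot: [-0.632, 0.775, 0.0, -0.0]
contact_force: [-1.1, -1.3, -3.7]
gripper_width: 32.5
```

```bash
python3 -c "
from h import *
st()"
```

```text
9.53 dock xy [38.67  0.42] z 55.1 f dock [-0.8 -1.5] -3.7 w 32.5 q [-6.316e-01  7.753e-01  5.000e-04 -2.000e-04] yaw 258.33 tq [-0.09 -0.03  0.02]
```

servo_tool(
  rows=[
    {"x": 0,"y": -0.08,"z": 0,"turn": 0,"fingers": 2.0},
    {"x": 0,"y": -0.08,"z": 0,"turn": 0,"fingers": 2.0},
    {"x": 0,"y": -0.08,"z": 0,"turn": 0,"fingers": 2.0},
    {"x": 0,"y": 0,"z": 0,"turn": 0,"fingers": 2.0},
    {"x": 0,"y": 0,"z": 0,"turn": 0,"fingers": 2.0},
  ],
)

```text
clock: 9.95
position: [607.9, 22.6, 55.8]
ee_rot: [-0.632, 0.775, 0.0, -0.0]
contact_force: [-0.5, 0.6, -5.0]
gripper_width: 32.2
```

```bash
python3 -c "
from h import *
st()"
```

```text
9.95 dock xy [41.38  0.19] z 55.8 f dock [-0.6  0.5] -5.0 w 32.2 q [-6.317e-01  7.752e-01  1.000e-04 -1.000e-04] yaw 258.35 tq [ 0.03 -0.   -0.03]
```

servo_tool(
  rows=[
    {"x": 0,"y": -0.08,"z": 0.05,"turn": 0,"fingers": 2.0},
    {"x": 0,"y": -0.08,"z": 0,"turn": 0,"fingers": 2.0},
    {"x": 0,"y": 0,"z": 0,"turn": 0,"fingers": 2.0},
    {"x": 0,"y": 0,"z": 0,"turn": 0,"fingers": 2.0},
  ],
)

```text
clock: 10.28
position: [608.8, 22.1, 55.2]
ee_rot: [-0.632, 0.775, 0.001, -0.001]
contact_force: [-1.6, -0.1, -5.1]
gripper_width: 32.1
```

```bash
python3 -c "
from h import *
st()"
```

```text
10.28 dock xy [42.37 -0.1 ] z 55.2 f dock [-1.6 -0.4] -5.1 w 32.1 q [-6.316e-01  7.753e-01  5.000e-04 -7.000e-04] yaw 258.33 tq [0.18 0.68 0.01]
```

servo_tool(
  rows=[
    {"x": 0,"y": -0.1,"z": 0,"turn": 0,"fingers": 2.0},
    {"x": 0,"y": -0.1,"z": 0,"turn": 0,"fingers": 2.0},
    {"x": 0,"y": 0,"z": 0,"turn": 0,"fingers": 2.0},
    {"x": 0,"y": 0,"z": 0,"turn": 0,"fingers": 2.0},
  ],
)

```text
clock: 10.62
position: [609.2, 21.7, 55.1]
ee_rot: [-0.631, 0.775, 0.001, -0.002]
contact_force: [-5.3, 2.0, -2.6]
gripper_width: 32.1
```

```bash
python3 -c "
from h import *
st()"
```

```text
10.62 dock xy [42.86 -0.45] z 55.1 f dock [-5.6  0.9] -2.6 w 32.1 q [-0.6315  0.7754  0.0015 -0.0022] yaw 258.32 tq [0.66 1.93 0.03]
```

servo_tool(
  rows=[
    {"x": 0,"y": -0.1,"z": 0,"turn": 0,"fingers": 2.0},
    {"x": 0,"y": -0.1,"z": 0,"turn": 0,"fingers": 2.0},
    {"x": 0,"y": -0.05,"z": 0,"turn": 0,"fingers": 2.0},
    {"x": 0,"y": 0,"z": 0,"turn": 0,"fingers": 2.0},
    {"x": 0,"y": 0,"z": 0,"turn": 0,"fingers": 2.0},
  ],
)

```text
clock: 11.03
position: [609.6, 21.4, 55.2]
ee_rot: [-0.631, 0.775, 0.003, -0.004]
contact_force: [-10.0, 3.9, 2.2]
gripper_width: 32.2
```

```bash
python3 -c "
from h import *
st()"
```

```text
11.03 dock xy [43.29 -0.71] z 55.2 f dock [-10.6   1.8] 2.2 w 32.2 q [-0.6314  0.7754  0.0028 -0.004 ] yaw 258.31 tq [1.36 3.4  0.04]
```

servo_tool(
  rows=[
    {"x": 0,"y": -0.1,"z": 0,"turn": 0,"fingers": 2.0},
    {"x": 0,"y": -0.07,"z": 0,"turn": 0,"fingers": 2.0},
    {"x": 0,"y": 0,"z": 0,"turn": 0,"fingers": 2.0},
    {"x": 0,"y": 0,"z": 0,"turn": 0,"fingers": 2.0},
    {"x": 0,"y": 0,"z": 0,"turn": 0,"fingers": 2.0},
    {"x": 0,"y": 0,"z": 0,"turn": 0,"fingers": 2.0},
  ],
)

```text
clock: 11.53
position: [609.8, 21.1, 55.3]
ee_rot: [-0.631, 0.775, 0.004, -0.005]
contact_force: [-13.8, 6.4, 5.7]
gripper_width: 32.5
```

```bash
python3 -c "
from h import *
st()
snap('wrist','wrist6');snap('scene','scene6')
im=load('scene6')[0]; cv2.imwrite('pics/c6.png',cv2.resize(cv2.cvtColor(im[110:250,210:350],cv2.COLOR_RGB2BGR),None,fx=4,fy=4))"
```

```text
11.53 dock xy [43.57 -0.88] z 55.3 f dock [-14.8   3.5] 5.7 w 32.5 q [-0.6315  0.7754  0.0036 -0.0052] yaw 258.32 tq [1.79 4.37 0.02]
```

View pics/wrist6.png

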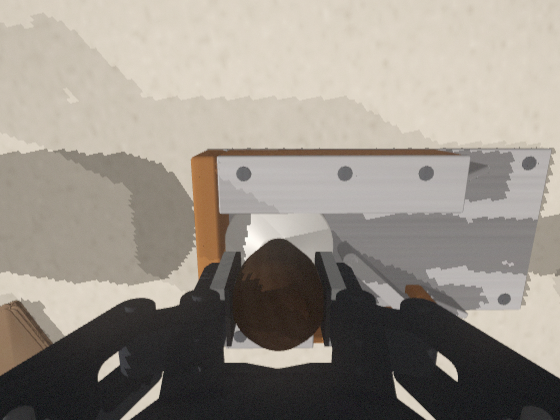

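View pics/c6.png

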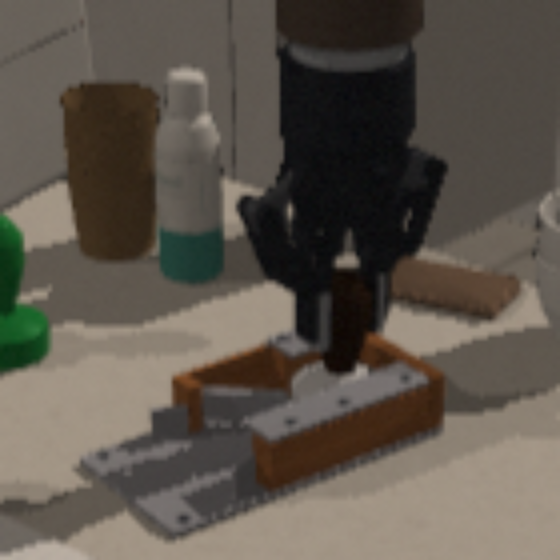

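Pressed at 14.8 N for about 0.5 s, and the pawl's free end at wrist image (340,245) looks closed. Now I'll draw back.

servo_tool(
  rows=[
    {"x": 0,"y": 0.12,"z": 0,"turn": 0,"fingers": 2.0},
    {"x": 0,"y": 0.12,"z": 0,"turn": 0,"fingers": 2.0},
    {"x": 0,"y": 0.12,"z": 0,"turn": 0,"fingers": 2.0},
    {"x": 0,"y": 0.12,"z": 0,"turn": 0,"fingers": 2.0},
    {"x": 0,"y": 0.12,"z": 0,"turn": 0,"fingers": 2.0},
    {"x": 0,"y": 0.12,"z": 0,"turn": 0,"fingers": 2.0},
    {"x": 0,"y": 0.12,"z": 0,"turn": 0,"fingers": 2.0},
    {"x": 0,"y": 0.1,"z": 0,"turn": 0,"fingers": 2.0},
    {"x": 0,"y": 0,"z": 0,"turn": 0,"fingers": 2.0},
    {"x": 0,"y": 0,"z": 0,"turn": 0,"fingers": 2.0},
  ],
)

```text
clock: 12.47
position: [607.4, 23.0, 55.9]
ee_rot: [-0.632, 0.775, -0.001, 0.001]
contact_force: [-0.1, -0.5, -6.4]
gripper_width: 32.5
```

```bash
python3 -c "
from h import *
st()"
```

```text
12.47 dock xy [40.79  0.43] z 55.9 f dock [ 0.  -0.5] -6.4 w 32.5 q [-6.318e-01  7.751e-01 -5.000e-04  9.000e-04] yaw 258.36 tq [-0.01  0.04  0.03]
```

servo_tool(
  rows=[
    {"x": 0,"y": 0.1,"z": 0.04,"turn": 0,"fingers": 2.0},
    {"x": 0,"y": 0.1,"z": 0,"turn": 0,"fingers": 2.0},
    {"x": 0,"y": 0.1,"z": 0,"turn": 0,"fingers": 2.0},
    {"x": 0,"y": 0,"z": 0,"turn": 0,"fingers": 2.0},
    {"x": 0,"y": 0,"z": 0,"turn": 0,"fingers": 2.0},
  ],
)

```text
clock: 12.88
position: [603.5, 23.5, 55.2]
ee_rot: [-0.632, 0.775, -0.0, 0.0]
contact_force: [0.5, -0.3, -4.4]
gripper_width: 32.0
```

```bash
python3 -c "
from h import *
st()"
```

```text
12.88 dock xy [36.9   0.18] z 55.2 f dock [ 0.5 -0.2] -4.4 w 32.0 q [-6.317e-01  7.752e-01 -0.000e+00  1.000e-04] yaw 258.36 tq [-0.02 -0.01 -0.03]
```

servo_tool(
  rows=[
    {"x": 0,"y": 0.1,"z": 0,"turn": 0,"fingers": 2.0},
    {"x": 0,"y": 0.1,"z": 0,"turn": 0,"fingers": 2.0},
    {"x": 0,"y": 0.1,"z": 0,"turn": 0,"fingers": 2.0},
    {"x": 0,"y": 0,"z": 0,"turn": 0,"fingers": 2.0},
    {"x": 0,"y": 0,"z": 0,"turn": 0,"fingers": 2.0},
  ],
)

```text
clock: 13.3
position: [602.2, 24.3, 55.8]
ee_rot: [-0.632, 0.775, -0.001, 0.002]
contact_force: [4.5, -1.8, -6.0]
gripper_width: 32.3
```

```bash
python3 -c "
from h import *
st()"
```

```text
13.3 dock xy [35.48  0.65] z 55.8 f dock [ 4.8 -0.8] -6.0 w 32.3 q [-0.6319  0.7751 -0.001   0.0016] yaw 258.38 tq [-0.43 -1.59 -0.03]
```

servo_tool(
  rows=[
    {"x": 0,"y": 0.1,"z": 0,"turn": 0,"fingers": 2.0},
    {"x": 0,"y": 0.1,"z": 0,"turn": 0,"fingers": 2.0},
    {"x": 0,"y": 0.1,"z": 0,"turn": 0,"fingers": 2.0},
    {"x": 0,"y": 0,"z": 0,"turn": 0,"fingers": 2.0},
    {"x": 0,"y": 0,"z": 0,"turn": 0,"fingers": 2.0},
  ],
)

```text
clock: 13.72
position: [601.9, 24.9, 56.6]
ee_rot: [-0.632, 0.775, -0.003, 0.004]
contact_force: [8.6, -3.8, -7.7]
gripper_width: 32.1
```

```bash
python3 -c "
from h import *
st()"
```

```text
13.72 dock xy [35.    1.18] z 56.6 f dock [ 9.2 -2. ] -7.7 w 32.1 q [-0.6322  0.7748 -0.0027  0.004 ] yaw 258.43 tq [-1.14 -2.97 -0.05]
```

servo_tool(
  rows=[
    {"x": 0,"y": 0.1,"z": 0.08,"turn": 0,"fingers": 2.0},
    {"x": 0,"y": 0.1,"z": 0.04,"turn": 0,"fingers": 2.0},
    {"x": 0,"y": 0,"z": 0,"turn": 0,"fingers": 2.0},
    {"x": 0,"y": 0,"z": 0,"turn": 0,"fingers": 2.0},
  ],
)

```text
clock: 14.05
position: [601.7, 25.3, 56.6]
ee_rot: [-0.633, 0.774, -0.004, 0.006]
contact_force: [10.7, -4.2, -5.0]
gripper_width: 32.4
```

```bash
python3 -c "
from h import *
st()"
```

```text
14.05 dock xy [34.76  1.56] z 56.6 f dock [11.3 -2. ] -5.0 w 32.4 q [-0.6325  0.7745 -0.0039  0.0056] yaw 258.48 tq [-1.5  -3.51  0.02]
```

servo_tool(
  rows=[
    {"x": 0,"y": 0.07,"z": 0.05,"turn": 0,"fingers": 2.0},
    {"x": 0,"y": 0.06,"z": 0.03,"turn": 0,"fingers": 2.0},
    {"x": 0,"y": 0,"z": 0,"turn": 0,"fingers": 2.0},
    {"x": 0,"y": 0,"z": 0,"turn": 0,"fingers": 2.0},
    {"x": 0,"y": 0,"z": 0,"turn": 0,"fingers": 2.0},
    {"x": 0,"y": 0,"z": 0,"turn": 0,"fingers": 2.0},
  ],
)

```text
clock: 14.55
position: [601.6, 25.6, 56.5]
ee_rot: [-0.633, 0.774, -0.005, 0.007]
contact_force: [11.8, -5.9, -3.7]
gripper_width: 32.5
```

```bash
python3 -c "
from h import *
st()"
```

```text
14.55 dock xy [34.61  1.8 ] z 56.5 f dock [12.7 -3.4] -3.7 w 32.5 q [-0.6327  0.7744 -0.0047  0.0066] yaw 258.5 tq [-1.69 -3.84 -0.04]
```

servo_tool(
  rows=[
    {"x": 0,"y": 0.05,"z": 0.02,"turn": 0,"fingers": 2.0},
    {"x": 0,"y": 0,"z": 0,"turn": 0,"fingers": 2.0},
    {"x": 0,"y": 0,"z": 0,"turn": 0,"fingers": 2.0},
    {"x": 0,"y": 0,"z": 0,"turn": 0,"fingers": 2.0},
    {"x": 0,"y": 0,"z": 0,"turn": 0,"fingers": 2.0},
    {"x": 0,"y": 0,"z": 0,"turn": 0,"fingers": 2.0},
    {"x": 0,"y": 0,"z": 0,"turn": 0,"fingers": 2.0},
    {"x": 0,"y": 0,"z": 0,"turn": 0,"fingers": 2.0},
    {"x": 0,"y": 0,"z": 0,"turn": 0,"fingers": 2.0},
    {"x": 0,"y": 0,"z": 0,"turn": 0,"fingers": 2.0},
  ],
)

```text
clock: 15.38
position: [601.6, 25.7, 56.6]
ee_rot: [-0.633, 0.774, -0.005, 0.007]
contact_force: [12.9, -5.9, -2.7]
gripper_width: 32.2
```

```bash
python3 -c "
from h import *
st()
im,d,m=snap('wrist','wrist7')"
```

```text
15.38 dock xy [34.53  1.89] z 56.6 f dock [13.8 -3.2] -2.7 w 32.2 q [-0.6328  0.7743 -0.005   0.007 ] yaw 258.51 tq [-1.79 -3.95  0.07]
```

View pics/wrist7.png

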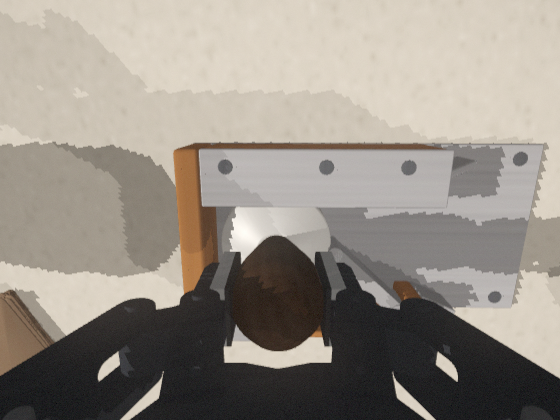

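servo_tool(
  rows=[
    {"x": 0,"y": 0,"z": 0,"turn": 0,"fingers": 2.0},
    {"x": 0,"y": 0,"z": 0,"turn": 0,"fingers": 2.0},
    {"x": 0,"y": 0,"z": 0,"turn": 0,"fingers": 2.0},
    {"x": 0,"y": -0.12,"z": -0.03,"turn": 0,"fingers": 2.0},
    {"x": 0,"y": -0.15,"z": -0.03,"turn": 0,"fingers": 2.0},
    {"x": 0,"y": -0.15,"z": -0.03,"turn": 0,"fingers": 2.0},
    {"x": 0,"y": -0.15,"z": -0.03,"turn": 0,"fingers": 2.0},
    {"x": 0,"y": -0.15,"z": -0.03,"turn": 0,"fingers": 2.0},
    {"x": 0,"y": -0.1,"z": 0,"turn": 0,"fingers": 2.0},
    {"x": 0,"y": 0,"z": 0,"turn": 0,"fingers": 2.0},
  ],
)

```text
clock: 16.27
position: [602.6, 23.9, 55.2]
ee_rot: [-0.632, 0.775, -0.0, 0.001]
contact_force: [3.2, -1.3, 0.0]
gripper_width: 32.8
```

```bash
python3 -c "
from h import *
st()"
```

```text
16.27 dock xy [35.92  0.36] z 55.2 f dock [ 3.4 -0.6] 0.0 w 32.8 q [-6.318e-01  7.751e-01 -4.000e-04  5.000e-04] yaw 258.37 tq [-0.22 -0.99 -0.09]
```

Next, move 3 mm further in to the middle of the play and settle.

servo_tool(
  rows=[
    {"x": 0,"y": -0.1,"z": 0,"turn": 0,"fingers": 2.0},
    {"x": 0,"y": -0.1,"z": 0,"turn": 0,"fingers": 2.0},
    {"x": 0,"y": -0.05,"z": 0,"turn": 0,"fingers": 2.0},
    {"x": 0,"y": 0,"z": 0,"turn": 0,"fingers": 2.0},
    {"x": 0,"y": 0,"z": 0,"turn": 0,"fingers": 2.0},
  ],
)

```text
clock: 16.68
position: [603.3, 23.4, 55.0]
ee_rot: [-0.632, 0.775, 0.001, -0.001]
contact_force: [-1.7, 0.7, 5.6]
gripper_width: 32.1
```

```bash
python3 -c "
from h import *
st()"
```

```text
16.68 dock xy [3.668e+01 1.000e-02] z 55.0 f dock [-1.8  0.3] 5.6 w 32.1 q [-6.317e-01  7.752e-01  6.000e-04 -1.000e-03] yaw 258.36 tq [ 0.39  0.66 -0.  ]
```

servo_tool(
  rows=[
    {"x": 0,"y": 0,"z": -0.06,"turn": 0,"fingers": 2.0},
    {"x": 0,"y": 0,"z": 0,"turn": 0,"fingers": 2.0},
    {"x": 0,"y": 0,"z": 0,"turn": 0,"fingers": 3.8},
    {"x": 0,"y": 0,"z": 0,"turn": 0,"fingers": 4.5},
    {"x": 0,"y": 0,"z": 0,"turn": 0,"fingers": 6.0},
    {"x": 0,"y": 0,"z": 0,"turn": 0,"fingers": 6.0},
    {"x": 0,"y": 0,"z": 0,"turn": 0,"fingers": 6.0},
    {"x": 0,"y": 0,"z": 0,"turn": 0,"fingers": 6.0},
  ],
)

```text
clock: 17.35
position: [604.4, 23.2, 54.9]
ee_rot: [-0.632, 0.775, 0.0, -0.0]
contact_force: [0.4, 0.6, -0.0]
gripper_width: 59.9
```

```bash
python3 -c "
from h import *
st()
snap('wrist','wrist8')"
```

```text
17.35 dock xy [37.81  0.05] z 54.9 f dock [0.2 0.6] -0.0 w 59.9 q [-6.317e-01  7.753e-01  0.000e+00 -1.000e-04] yaw 258.34 tq [-0.02 -0.03  0.07]
```

View pics/wrist8.png

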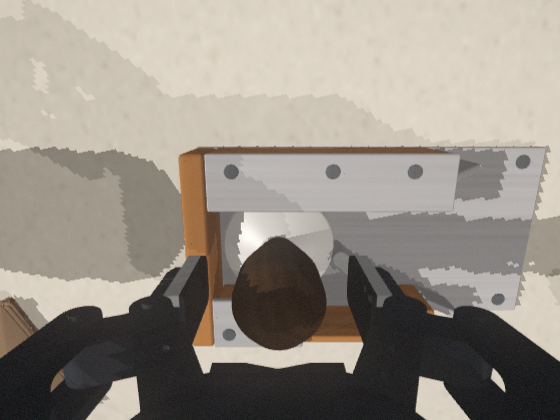

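The fingers stand clear on both sides, at (195,285) and (365,285), and no force reads. I'll retreat straight up.

servo_tool(
  rows=[
    {"x": 0,"y": 0,"z": -1.0,"turn": 0,"fingers": 6.0},
    {"x": 0,"y": 0,"z": -2.5,"turn": 0,"fingers": 6.0},
    {"x": 0,"y": 0,"z": -3.0,"turn": 0,"fingers": 6.0},
    {"x": 0,"y": 0,"z": -3.0,"turn": 0,"fingers": 6.0},
    {"x": 0,"y": 0,"z": -3.0,"turn": 0,"fingers": 6.0},
    {"x": 0,"y": 0,"z": -3.0,"turn": 0,"fingers": 6.0},
    {"x": 0,"y": 0,"z": -2.0,"turn": 0,"fingers": 6.0},
    {"x": 0,"y": 0,"z": 0,"turn": 0,"fingers": 6.0},
    {"x": 0,"y": 0,"z": 0,"turn": 0,"fingers": 6.0},
    {"x": 0,"y": 0,"z": 0,"turn": 0,"fingers": 6.0},
  ],
)

```text
clock: 18.23
position: [603.7, 23.3, 229.7]
ee_rot: [-0.632, 0.775, 0.0, -0.0]
contact_force: [0.1, -0.2, 0.1]
gripper_width: 60.3
```

Run:
```python
from h import *
st()
im,d,m=snap('wrist','wrist9'); W=cloud(d,m); D=np.dstack([(W[...,:2]-O)@RD,W[...,2]])
k=(abs(D[...,0]-38)<40)&(abs(D[...,1])<24)
for lo,hi in((20,33),(75,85),(85,93),(93,102)):
    Q=D[k&(D[...,2]>lo)&(D[...,2]<hi)]
    if len(Q)>5: print(lo,len(Q),Q.min(0).round(1),Q.max(0).round(1),np.round(cv2.minEnclosingCircle(Q[:,:2].astype(np.float32))[0],1))
snap('scene','scene9')
b=load('scene9')[0].astype(int);a=load('scene0')[0].astype(int); print('pitcher px diff',abs(a-b)[255:330,355:435].max(2).mean())
```

```text
18.23 dock xy [37.16 -0.04] z 229.7 f dock [ 0.2 -0.2] 0.1 w 60.3 q [-6.316e-01  7.753e-01  4.000e-04 -3.000e-04] yaw 258.34 tq [0.   0.02 0.03]
20 1207 [ -2.  -20.9  20.4] [70.3 23.2 33. ] [35.6  1.1]
75 123 [ 19.7 -17.6  75.1] [53.8 16.5 85. ] [36.7 -0.3]
85 542 [ 19.9 -16.8  85. ] [53.6 16.2 93. ] [36.7 -0.2]
93 666 [ 25.2 -12.5  93. ] [49.  11.3 99.3] [36.5 -0.3]
pitcher px diff 2.0761666666666665
```

View pics/wrist9.png

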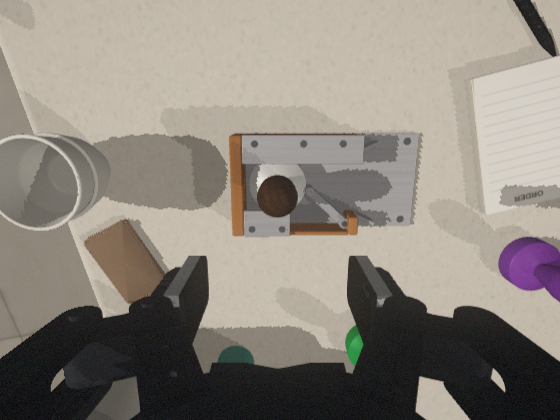

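View pics/scene9.png

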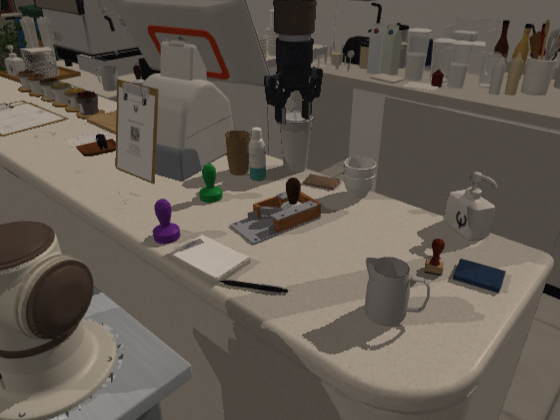

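The tamper stands in the dock, handle at wrist (277,197). The pawl is closed, its tip on the base at (308,188), and the pitcher is unmoved at scene (388,290).

```bash
python3 -c "
from bench import arm
print(arm.job_done())"
```

```text
the job is handed in; nothing more can be done
None
```

The tamper is locked in the dock and released, and I handed the job in at about 18 s. I got no verdict back.

**What I did:** I gripped the dark-handled tamper and set it on the front plate. I slid it past the pawl and pressed it on the back stop with about 14.8 N at the wrist for about 0.5 s. Then I drew it back on the closed pawl and held about 13 to 14 N for over 1 s, before unloading, opening the fingers and retreating straight up.

**Last checks:**
- **Position:** the tamper stands upright at dock x about 36.6 mm, y about -0.2 mm, with its top at about 99 mm. That matches standing on the 5 mm floor.
- **Pawl:** it looks closed behind the base in the wrist picture. I judged this by eye and did not measure its angle.
- **Contact and pitcher:** the wrist reads no force, and the pitcher looks unmoved in the scene picture.

**What did not go cleanly:**
- My first move call was refused for missing keys, so nothing moved.
- At the pawl the tamper was pushed about 2.5 mm to the right, and the upward force at the wrist rose to about 13 N. I eased it by raising the tool slightly.
- During the pull the tool rose about 1.5 mm and sideways force reached about 3 N. Both went away on unloading.
- All forces are wrist readings. The contact forces on the stop and the pawl were not measured directly.

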